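# Complete the set of balance weights

## Robot

A 6-joint arm with a two-finger parallel gripper is mounted at the origin on the work surface. World frame = base frame: x ahead of the robot, y to its left, z up, the work surface at z = 0. Lengths are in m, angles in rad, forces in N, time in s.
With the tool pointing down it reaches from about 0.275 to 0.825 m from the base axis. Payload 4.9 kg.
Tool frame: the origin (TCP) lies midway between the tips of the shut fingers; the grasp point (between the pads) lies 19 mm behind it (bot.grip_depth is the distance from the TCP to the grasp point, in m); z points along the fingers, y is the line along which they close (so a half turn about z gives the same grasp; the last joint's range is limited). The gripper opens to 85 mm and grips with 20 to 120 N. Pads are 22 mm wide; open, the fingers measure 114 mm over their backs; the gripper's body (76 mm by 85 mm) begins 54 mm behind the grasp point. The pads swing forward as they close: fully open they stand 13 mm farther back than shut.
Start: joints at [1.144, 0.326, -0.193, 1.052, 0, 1.437], TCP at [0.159, 0.527, 0.203] pointing down, gripper open.
Joint ranges: [-2.65, 2.65], [-0.97, 1.79], [-1.3, 1.35], [-1.93, 2.1], [-1.47, 1.37], [-3.14, 3.14]. Speed limits (rad/s): [2.57, 2.57, 3.14, 3.14, 3.14, 3.14].

## Interface

Orientations are given as a unit quaternion [w, x, y, z].
In Python, from cell import bot gives the robot as it stands. Calls block until the motion is done:
- bot.move_pose(position, orientation): joint-space move of the TCP to a pose.
- bot.move_linear(position, speed=0.15, rotation=None, until_force=None): straight line of the TCP; rotation=None keeps the orientation; speed is the mean speed in m/s. With until_force (N) it stops when the force on the tool has changed by that much, and returns True; else False.
- bot.goto_joints(angles): joint-space move.
- bot.set_gripper(opening, grasp_force=None): opening from 0.0 (shut) to 1.0 (fully open); grasp_force is the grip in N (None keeps the last); returns when the fingers have stopped.
- bot.wait(seconds).
- bot.solve_ik(position, orientation): joint angles nearest the present ones, or None.
- bot.camera(name): name is "scene" or "side" or "wrist"; returns the picture (384x512x3 uint8, red, green, blue); there is no depth.
- bot.calibration(name): a dict with "mtx" (3x3 intrinsics, pixels), "extrinsics" (4x4, takes a point from world to camera coordinates); the wrist camera has in their place "hand_eye" (4x4, takes a point from camera to tool coordinates, whose origin is the TCP and whose axes are the flange's). Camera axes: x right, y down, z forward; pixel columns grow to the right and rows downward; lengths in m; the calibration is good to about 2 mm. A picture is of the moment at which its call begins: read the wrist's pose just before it. calibration takes no time and is no camera call.
A pose or a line that the arm cannot do raises bot.PlanningError and nothing moves.
- bot.close_job(): hands the job in; it is judged then, once.
Trained networks look in the newest picture that a camera, given by its name, has taken for a name from the list of things; names that differ only in an ending like _2 or _b are one class to them, and where a whole thing is asked for, a point or a joint stands for the part that bears it (a point fixed in the world has none). Each returns a list of dicts, best first, with "confidence" (0 to 1); they miss things now and then, are a little off and sometimes report something else, mostly with a low value. They report only what shows in the picture. A call takes as long as a camera call. They do not tell look-alikes from the thing itself.
- bot.search_frame(camera, thing): "bbox" ([left, top, width, height] in pixels, round what is visible of it).
Readings, each from a call of its own:
- bot.read_clock(): time.
- bot.read_joint_positions(): joint angles.
- bot.read_joint_vel(): joint speeds.
- bot.read_joint_efforts(): joint torques, N m.
- bot.read_position(): TCP position.
- bot.read_tool_rot(): TCP orientation.
- bot.read_ft_force(): force on the tool from outside, world axes, zero at the start.
- bot.read_moment(): the same for the moment, N m.
- bot.read_gripper_width(): opening from 0.0 (shut) to 1.0 (fully open).
- bot.read_finger_force(): force on a finger pad.
Only numpy, scipy, OpenCV 4.12 (cv2) and the standard library are available. Lean on these libraries where they do the work, as an engineer would, in place of code of your own. Each camera call takes 0.05 s, during which the arm holds its last target. There are 200 camera calls.

## Task

Put the class set of round balance weights back in its wooden tray: a square weight has been left in the middle-sized well by mistake, so stand that one upright in the grey dish, and stand the three round weights from the table in their wells, the largest in the widest well, the middle-sized one in the middle-sized well and the smallest in the narrowest. The two other square weights on the table belong to someone else: leave them standing where they are, and knock no weight over.

Things in the scene. Friction and masses are not known exactly. Their poses are not given: they have to be found in the camera images.
- round_large: The largest round balance weight of plain brass, loose on the table: a disc-shaped body 52 mm in diameter and 28 mm high with a grip knob on top, 48 mm high overall, about 500 g. The knob stands on the axis: a neck 11 mm in diameter for 5 mm, then a head 16 mm in diameter and 15 mm high. Origin: centre of the underside; z up along the axis.
- round_medium: The middle-sized round balance weight of plain brass, loose on the table: a disc-shaped body 42 mm in diameter and 18 mm high with a grip knob on top, 38 mm high overall, about 200 g. The knob stands on the axis: a neck 11 mm in diameter for 5 mm, then a head 16 mm in diameter and 15 mm high. Origin: centre of the underside; z up along the axis.
- round_small: The smallest round balance weight of plain brass, loose on the table: a disc-shaped body 32 mm in diameter and 16 mm high with a grip knob on top, 36 mm high overall, about 100 g. The knob stands on the axis: a neck 11 mm in diameter for 5 mm, then a head 16 mm in diameter and 15 mm high. Origin: centre of the underside; z up along the axis.
- square_in_tray: The wrong part in the tray, a square balance weight of the same brass: a body 36 x 36 mm and 18 mm high with the same round knob centred on top (5 mm of neck 11 mm in diameter, then a head 16 mm in diameter and 15 mm high), 38 mm high overall, about 200 g. It stands in the middle-sized well at the start, on the well's floor, within about 3 mm of its centre. Origin: centre of the underside; z up.
- square_big: A large square balance weight of the same brass: a body 48 x 48 mm and 26 mm high with the same round knob centred on top (5 mm of neck 11 mm in diameter, then a head 16 mm in diameter and 15 mm high), 46 mm high overall, about 500 g. A look-alike, loose, to be left where it stands. Origin: centre of the underside; z up.
- square_little: A small square balance weight of the same brass: a body 32 x 32 mm and 12 mm high with the same round knob centred on top (5 mm of neck 11 mm in diameter, then a head 16 mm in diameter and 15 mm high), 32 mm high overall, about 100 g. A look-alike, loose, to be left where it stands. Origin: centre of the underside; z up.
- well_large: Fixed wooden block with the widest well, one of three in a row on a thin dark tray, 87 mm apart in varying order (y axis along the row): 84 x 84 mm, 16 mm high, 6 mm above the table. The round well is 68 mm in diameter, 10 mm deep, centred in the top, with a grey felt floor. Empty at the start. Origin: centre of the block's underside, so the well's floor is at 6 mm and the top at 16 mm; z up.
- well_medium: Fixed wooden block with the middle-sized well, one of three in a row on a thin dark tray, 87 mm apart in varying order (y axis along the row): 84 x 84 mm, 16 mm high, 6 mm above the table. The round well is 58 mm in diameter, 10 mm deep, centred in the top, with a grey felt floor. Holds the wrong square weight at the start. Origin: centre of the block's underside, so the well's floor is at 6 mm and the top at 16 mm; z up.
- well_small: Fixed wooden block with the narrowest well, one of three in a row on a thin dark tray, 87 mm apart in varying order (y axis along the row): 84 x 84 mm, 16 mm high, 6 mm above the table. The round well is 48 mm in diameter, 10 mm deep, centred in the top, with a grey felt floor. Empty at the start. Origin: centre of the block's underside, so the well's floor is at 6 mm and the top at 16 mm; z up.
- dish: A shallow round grey plastic dish, fixed to the table: 110 mm across at the rim, 13 mm high, wall 4 mm; its flat inner floor is about 92 mm across and 4 mm above its underside. Empty at the start. Origin: centre of the underside; z up.
Not all that is in view belongs to the job. What is shaped like the square_little but green is not meant. Leave any green look-alike of the round_small alone.

How it is judged:
By the outcome, as a careful person would: the job done as asked, in the order asked, and still so for the second after the job is handed in, with the robot touching nothing.
It also fails if it takes over 83 s, if anything falls off the work surface, if the arm or the gripper's body presses on something with over 40 N, if the wrist force passes 120 N, or if a joint passes its speed limit or range.

## Working session

There is one attempt and no reset: what is moved stays moved. The work goes in short steps, each a Python script; the robot and the scene stay as the last script left them, time stands still between calls to the robot, and variables do not carry over. Pictures are saved under pics/ and viewed, at most 14 in all, crops included, and the job is handed in when it is done.

```bash
ls; mkdir -p pics; python3 - <<'E'
from cell import bot
import cv2
for n in ("scene","side"):
    im=bot.camera(n); cv2.imwrite(f"pics/{n}0.png",cv2.cvtColor(im,cv2.COLOR_RGB2BGR))
    c=bot.calibration(n); print(n,c["mtx"].tolist(),c["extrinsics"].round(4).tolist())
    for t in ["round_large","round_medium","round_small","square_in_tray","square_big","square_little","well_large","well_medium","well_small","dish"]:
        print(t,[(([round(v) for v in d["bbox"]]),round(d["confidence"],2)) for d in bot.search_frame(n,t)][:5])
print(bot.calibration("wrist"),bot.read_tool_rot(),bot.read_clock())
E
```

```text
pics
scene [[400.72749751574, 0.0, 252.52175350953326], [0.0, 400.72749751574, 185.31854486240493], [0.0, 0.0, 1.0]] [[0.6558, 0.7549, -0.0077, -0.3631], [0.4059, -0.3612, -0.8395, -0.1652], [-0.6365, 0.5475, -0.5432, 1.4528], [0.0, 0.0, 0.0, 1.0]]
round_large [([336, 152, 14, 21], 0.73)]
round_medium [([235, 170, 16, 17], 0.49)]
round_small [([169, 214, 18, 18], 0.5), ([140, 211, 15, 16], 0.45)]
square_in_tray [([220, 221, 16, 16], 0.7), ([236, 170, 12, 16], 0.41)]
square_big [([194, 186, 20, 23], 0.88), ([278, 146, 32, 22], 0.26)]
square_little [([146, 288, 15, 22], 0.79), ([129, 266, 18, 18], 0.64)]
well_large [([258, 195, 42, 26], 0.58)]
well_medium [([202, 215, 50, 35], 0.78)]
well_small [([234, 204, 45, 30], 0.98)]
dish [([277, 148, 32, 18], 0.61)]
side [[386.0102157700523, 0.0, 261.2341865975132], [0.0, 386.0102157700523, 196.68587447859588], [0.0, 0.0, 1.0]] [[0.837, -0.5469, -0.0187, -0.4618], [-0.2949, -0.4219, -0.8573, 0.2209], [0.461, 0.7231, -0.5144, 0.6738], [0.0, 0.0, 0.0, 1.0]]
round_large [([193, 150, 18, 22], 0.68)]
round_medium [([191, 208, 19, 19], 0.77)]
round_sm
[... 281 characters left out ...]
54, 35], 0.83), ([150, 176, 40, 23], 0.39)]
well_small [([269, 203, 46, 31], 0.85)]
dish [([147, 178, 44, 22], 0.64)]
{'mtx': array([[299.66039799,   0.        , 257.19196491],
       [  0.        , 299.66039799, 188.1121138 ],
       [  0.        ,   0.        ,   1.        ]]), 'hand_eye': array([[-5.89998587e-04, -9.49928781e-01, -3.12465938e-01,
         8.00915340e-02],
       [ 9.99999774e-01, -4.59624930e-04, -4.90893518e-04,
         2.33793751e-03],
       [ 3.22696746e-04, -3.12466157e-01,  9.49928838e-01,
        -1.71438499e-01],
       [ 0.00000000e+00,  0.00000000e+00,  0.00000000e+00,
         1.00000000e+00]])} [1.54329238e-06 1.45884445e-01 9.89301637e-01 4.28882455e-06] 1.1
```

```bash
python3 - <<'E'
import cv2
a=cv2.imread("pics/scene0.png")[130:330,100:366];cv2.imwrite("pics/s0c.png",cv2.resize(a,(798,600),interpolation=2))
a=cv2.imread("pics/side0.png")[130:340,140:440];cv2.imwrite("pics/d0c.png",cv2.resize(a,(800,560),interpolation=2))
E
```

```text
(no output)
```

View pics/s0c.png

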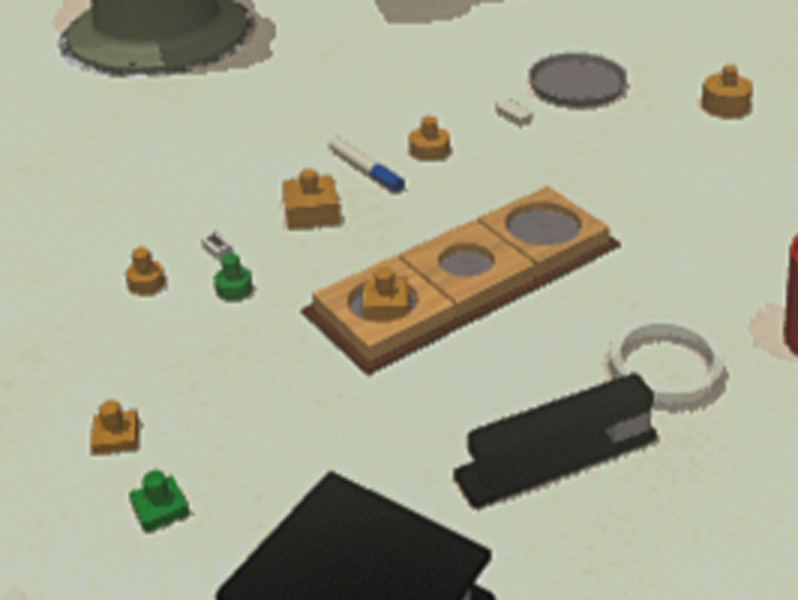

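View pics/d0c.png

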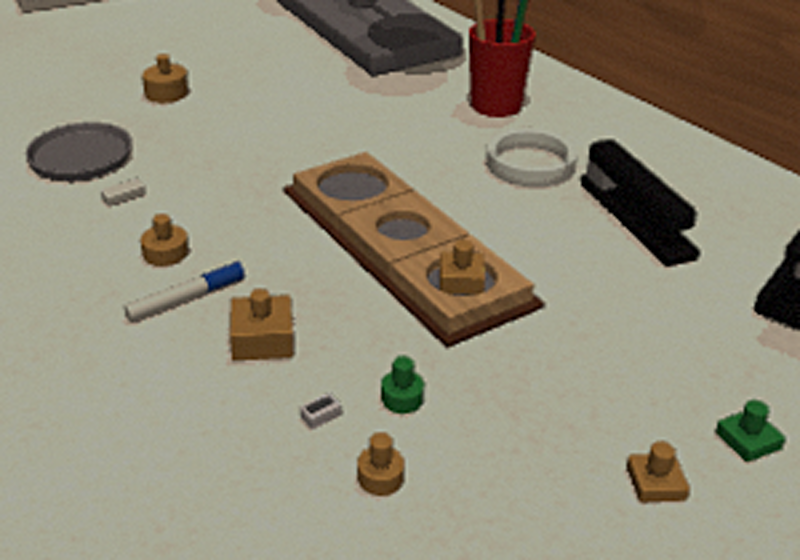

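```bash
cat > h.py <<'E'
from cell import bot
import numpy as np, cv2
from scipy.optimize import least_squares
from scipy.spatial.transform import Rotation as R
def P(cal,X,ext=None):
    E=cal["extrinsics"] if ext is None else ext
    q=np.c_[X,np.ones(len(X))]@E.T; q=q[:,:3]@cal["mtx"].T
    return q[:,:2]/q[:,2:]
def circ(r,z): 
    t=np.linspace(0,2*np.pi,48); return np.c_[r*np.cos(t),r*np.sin(t),0*t+z]
def model(name):
    d={"round_large":(.026,.028),"round_medium":(.021,.018),"round_small":(.016,.016),
       "square_in_tray":(.018,.018),"square_big":(.024,.026),"square_little":(.016,.012)}
    r,h=d[name]; k=circ(.008,h+.02)
    if name.startswith("round"): return np.r_[circ(r,0),circ(r,h),k]
    s=np.array([[a*r,b*r,z] for a in(-1,1) for b in(-1,1) for z in(0,h)]); return np.r_[s,k]
def brass(im):
    h=cv2.cvtColor(im,cv2.COLOR_RGB2HSV); return cv2.inRange(h,(8,120,40),(28,255,255))
def comp(mask,c):
    """bbox of mask component nearest pixel c"""
    n,l,s,ce=cv2.connectedComponentsWithStats(mask); s=s[1:];ce=ce[1:]
    ok=s[:,4]>25; i=np.argmin(np.linalg.norm(ce-c,axis=1)+1e4*~ok); return s[i]
def fit(name,obs,z=0,x0=(.5,0),yaw=0):
    """obs: list of (cal,ext,bbox)"""
    M=model(name)@R.from_euler("z",yaw).as_matrix().T+[0,0,z]
    def f(p):
        o=[]
        for cal,ext,b in obs:
            u=P(cal,M+[p[0],p[1],0],ext); o+=[*(u.min(0)-[b[0],b[1]]+.5),*(u.max(0)-[b[0]+b[2],b[1]+b[3]]+.5)]
        return o
    r=least_squares(f,x0,loss="soft_l1"); return r.x,np.array(r.fun)
def wrist(n=None):
    p=bot.read_position();q=bot.read_tool_rot(); im=bot.camera("wrist"); c=bot.calibration("wrist")
    T=np.eye(4);T[:3,:3]=R.from_quat(q,scalar_first=True).as_matrix();T[:3,3]=p
    if n: cv2.imwrite(f"pics/{n}.png",im[:,:,::-1])
    return im,c,np.linalg.inv(T@c["hand_eye"])
E
python3 - <<'E'
from h import *
S=cv2.imread("pics/scene0.png")[:,:,::-1].copy();D=cv2.imread("pics/side0.png")[:,:,::-1].copy()
cs,cd=bot.calibration("scene"),bot.calibration("side")
px={"round_large":((343,163),(202,161)),"round_medium":((243,178),(201,218)),"round_small":((148,220),(282,304)),"square_big":((204,197),(238,252)),"square_little":((138,274),(386,308))}
for n,(a,b) in px.items():
    A=comp(brass(S),a);B=comp(brass(D),b)
    for o in ([(cs,None,A),(cd,None,B)],[(cs,None,A)],[(cd,None,B)]):
        x,r=fit(n,o); print(n,x.round(4),r.round(1))
def tri(a,b):
    f=lambda X:np.r_[P(cs,X[None])[0]-a,P(cd,X[None])[0]-b]
    r=least_squares(f,[.5,0,0]);return r.x.round(4),r.fun.round(1)
s=lambda u,v:(100+u/3,130+v/3); d=lambda u,v:(140+u/2.667,130+v/2.667)
print("dish",tri(s(578,79),d(79,150)))
print("wl",tri(s(544,223),d(353,184))); print("ws",tri(s(467,259),d(403,226)))
print("knob",tri(s(385,272),d(464,243)))
print("gsmall",tri(s(232,259),d(403,364))); print("gsq",tri(s(153,475),d(757,406)))
E
```

```text
round_large [0.5704 0.364 ] [-1.3 -0.8  0.2  0.7 -0.7 -1.5  1.1 -0.5]
round_large [0.5715 0.3654] [-0.8 -0.8  0.8  0.7]
round_large [0.5671 0.3584] [-0.9 -0.7  1.   0.5]
round_medium [0.4272 0.0703] [-0.9 -0.9  0.1  0.9 -0.7 -0.7  0.8 -0.3]
round_medium [0.4277 0.0714] [-0.5 -1.   0.5  0.8]
round_medium [0.4263 0.0686] [-0.8 -0.2  0.8  0.2]
round_small [ 0.4308 -0.2528] [-0.8 -1.3  0.8  0.6 -0.5 -0.5  0.6  0.4]
round_small [ 0.4318 -0.2532] [-0.8 -1.   0.8  0.9]
round_small [ 0.4307 -0.2528] [-0.6 -0.5  0.6  0.4]
square_big [ 0.438  -0.0786] [-1.6 -1.9  4.   1.4 -5.1 -2.6  2.7  1.6]
square_big [ 0.4348 -0.0802] [-2.7 -2.2  2.9  1.1]
square_big [ 0.4406 -0.0786] [-4.  -3.1  3.8  1.1]
square_little [ 0.5799 -0.3563] [-1.5 -1.6  3.5  2.1 -3.1 -2.2  1.6  2.2]
square_little [ 0.5764 -0.3569] [-2.4 -2.4  2.5  1.4]
square_little [ 0.5822 -0.3556] [-2.5 -3.   2.1  1.3]
dish (array([0.4315, 0.2825, 0.0045]), array([-0. ,  0.1, -0. , -0.1]))
wl (array([0.616 , 0.0475, 0.0175]), array([-0.3,  0.7, -0.3, -0.6]))
ws (array([ 0.6105, -0.0393,  0.0184]), array([-0.3,  0.6, -0.3, -0.5]))
knob (array([ 0.6081, -0.1247,  0.0484]), array([-0.1,  0.2, -0.1, -0.1]))
gsmall (array([ 0.4909, -0.1983,  0.0309]), array([-0.3,  0.4, -0.2, -0.3]))
gsq (array([ 0.6621, -0.3678,  0.0316]), array([-0.4,  0.4, -0.3, -0.4]))
```

```bash
python3 - <<'E'
from h import *
q=[0,.70710678,.70710678,0]
for nm,p in dict(hov=(.58,-.08,.2),sq=(.608,-.125,.03),dish=(.43,.28,.03),L=(.57,.363,.03),M=(.427,.07,.02),S=(.431,-.253,.02)).items():
    for qq in (q,[0,-.70710678,.70710678,0]):
        j=bot.solve_ik(p,qq); print(nm,None if j is None else np.round(j,2))
t=bot.read_clock(); bot.move_pose((.58,-.08,.22),q); print(bot.read_clock()-t)
wrist("w1")
E
```

```text
hov [-0.26  0.39 -0.1   1.08  0.    1.31]
hov [-0.26  0.39 -0.1   1.08  0.   -1.83]
sq [-0.32  0.61 -0.21  0.75  0.    1.25]
sq [-0.32  0.61 -0.21  0.75  0.   -1.89]
dish [ 0.43  0.45 -0.51  0.61  0.    2.  ]
dish [ 0.43  0.45 -0.51  0.61  0.   -1.14]
L [ 0.46  0.7  -0.04  0.83  0.    2.03]
L [ 0.46  0.7  -0.04  0.83  0.   -1.11]
M [-0.01  0.35 -0.72  0.5   0.    1.56]
M [-0.01  0.35 -0.72  0.5   0.   -1.58]
S [-0.68  0.44 -0.56  0.57  0.    0.89]
S [-0.68  0.44 -0.56  0.57  0.   -2.25]
2.6083
```

View pics/w1.png

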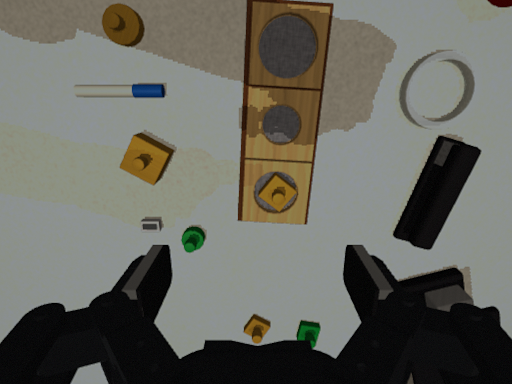

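```bash
cat >> h.py <<'E'
def back(u,z,c,E):
    Ti=np.linalg.inv(E); r=Ti[:3,:3]@np.linalg.solve(c["mtx"],[u[0],u[1],1]); o=Ti[:3,3]
    return (o+r*(z-o[2])/r[2])[:2].round(4)
E
python3 - <<'E'
from h import *
im,c,E=wrist("w1b")
for n,u in dict(L=(288,45),S=(281,124),M=(276,192)).items(): print(n,back(u,.012,c,E),back(u,.022,c,E))
print("corners",[back(u,.022,c,E) for u in ((250,1),(332,5),(240,221),(306,224))])
print("knob",back((279,194),.048,c,E),"bodyc",back((277,192),.03,c,E))
for u in ((140,136),(173,155),(155,183),(121,164)): print("bigsq",back(u,.026,c,E))
B=comp(brass(im),(122,25));print(B,fit("round_medium",[(c,E,B)]))
E
```

```text
L [0.6163 0.0522] [0.6154 0.0509]
S [ 0.6105 -0.0374] [ 0.6097 -0.0363]
M [ 0.6061 -0.1269] [ 0.6055 -0.1234]
corners [array([0.573, 0.094]), array([0.6617, 0.0903]), array([ 0.5578, -0.1647]), array([ 0.6469, -0.1691])]
knob [ 0.6074 -0.1171] bodyc [ 0.6062 -0.1207]
bigsq [ 0.4386 -0.0503]
bigsq [ 0.4767 -0.0737]
bigsq [ 0.4506 -0.11  ]
bigsq [ 0.4107 -0.0852]
[ 102    3   42   43 1353] (array([0.42808554, 0.07300433]), array([-0.92493406, -0.67997901,  1.03406678,  0.90413453]))
```

```bash
cat >> h.py <<'E'
Q=[0,.70710678,.70710678,0]; UP=.13
def pick(xy,base,h,op=.5):
    z=base+h+.004
    if bot.read_gripper_width()<op-.05 or op<.95: bot.set_gripper(op)
    bot.move_pose([*xy,UP],Q)
    hit=bot.move_linear([*xy,z],speed=.15,until_force=10)
    bot.set_gripper(0,grasp_force=50)
    w=bot.read_gripper_width(); bot.move_linear([*xy,UP],speed=.2)
    print("pick",hit,w,bot.read_gripper_width(),bot.read_finger_force(),bot.read_ft_force(),bot.read_clock())
def place(xy,base,h):
    z=base+h+.004
    bot.move_pose([*xy,UP],Q)
    bot.move_linear([*xy,z+.012],speed=.15)
    hit=bot.move_linear([*xy,z-.004],speed=.03,until_force=4)
    pz=bot.read_position(); bot.set_gripper(.45); bot.move_linear([*xy,UP],speed=.2)
    print("place",hit,pz-[*xy,z],bot.read_clock())
E
python3 - <<'E'
from h import *
pick((.6075,-.123),.012,.018)
place((.4315,.2825),.004,.018)
for n in("scene","side"): cv2.imwrite(f"pics/{n}1.png",bot.camera(n)[:,:,::-1])
a=cv2.resize(cv2.imread("pics/scene1.png")[130:260,200:366],None,fx=2.4,fy=2.4);b=cv2.resize(cv2.imread("pics/side1.png")[130:260,140:306],None,fx=2.4,fy=2.4)
cv2.imwrite("pics/c1.png",np.hstack([a,b]))
E
```

```text
pick False -0.003083830680797142 0.002316483822025157 0.0 [ 0.12189828  1.3342806  -0.32236565] 6.7
place False [-5.77767045e-05 -3.91707120e-06 -4.08962421e-03] 10.9167
```

View pics/c1.png

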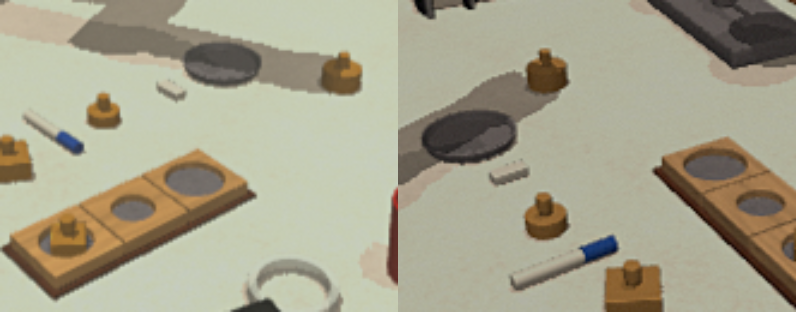

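```bash
python3 - <<'E'
from h import *
print(bot.read_position(),bot.read_tool_rot())
S0,S1=[cv2.imread(f"pics/scene{i}.png") for i in(0,1)];D0,D1=[cv2.imread(f"pics/side{i}.png") for i in(0,1)]
f=lambda a,y,x:cv2.resize(a[y-20:y+20,x-20:x+20],(300,300),interpolation=0)
cv2.imwrite("pics/c2.png",np.vstack([np.hstack([f(S0,228,228),f(S1,228,228)]),np.hstack([f(D0,228,312),f(D1,228,312)])]))
E
```

```text
[0.43030427 0.28191646 0.12844885] [-4.87546796e-04  7.07123878e-01  7.07088199e-01 -1.36473261e-03]
```

View pics/c2.png

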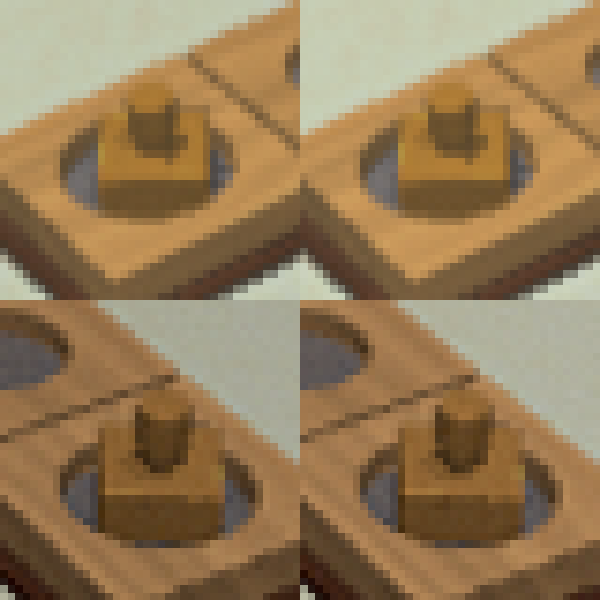

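```bash
python3 - <<'E'
from h import *
xy=(.6075,-.124)
bot.set_gripper(.5); print(bot.read_gripper_width())
bot.move_pose([*xy,UP],Q); print(bot.read_position(),bot.read_clock())
hit=bot.move_linear([*xy,.034],speed=.15,until_force=10); print(hit,bot.read_position(),bot.read_gripper_width(),bot.read_ft_force(),bot.read_clock())
a,b,w=bot.camera("scene"),bot.camera("side"),bot.camera("wrist")
f=lambda a,y,x:cv2.resize(a[y-30:y+30,x-30:x+30],(300,300),interpolation=0)
w=cv2.resize(w,(400,300))
cv2.imwrite("pics/c3.png",np.hstack([f(a,218,228),f(b,222,312)])[:,:,::-1]);cv2.imwrite("pics/w3.png",w[:,:,::-1])
E
python3 -c "
import cv2,numpy as np
cv2.imwrite('pics/c4.png',np.vstack([cv2.imread('pics/c3.png'),cv2.copyMakeBorder(cv2.imread('pics/w3.png'),0,0,0,200,0)]))"
```

```text
0.5015460282279047
[ 0.60740031 -0.12268612  0.12999534] 12.8667
False [ 0.60820031 -0.12382276  0.03476958] 0.5001114954571922 [0.06069529 0.13281126 0.28940045] 13.6583
```

View pics/c4.png

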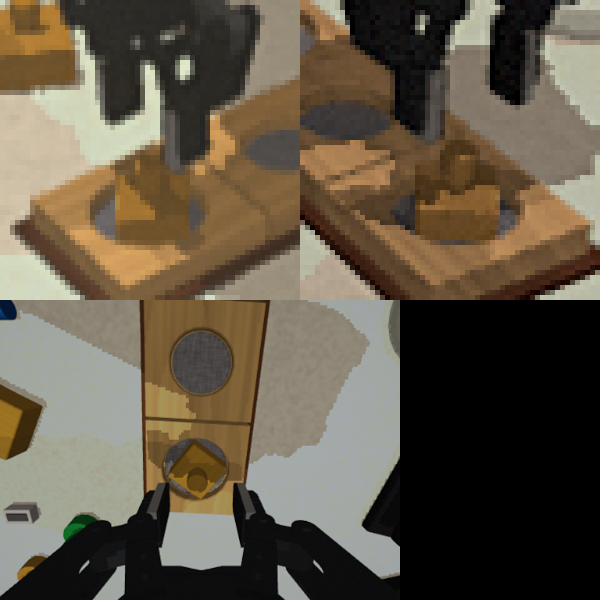

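```bash
python3 - <<'E'
from h import *
cs,cd=bot.calibration("scene"),bot.calibration("side")
def tri(a,b):
    f=lambda X:np.r_[P(cs,X[None])[0]-a,P(cd,X[None])[0]-b]
    r=least_squares(f,[.5,0,0]);return r.x.round(4),r.fun.round(1)
L,Rr,l,r=(222,212.4),(235.6,222),(308,219.6),(324.4,212.6)
print(tri(Rr,r),tri(L,l),tri(L,r),tri(Rr,l))
X=np.array([[.608,-.124,.0348],[.608,-.1245,.050],[.587,-.124,.045],[.629,-.124,.045]])
print(P(cs,X).round(1),P(cd,X).round(1))
im,c,E=wrist("w4");print(P(c,X,E).round(1))
E
```

```text
(array([ 0.6364, -0.1248,  0.0604]), array([-0.2,  0.4, -0.2, -0.3])) (array([ 0.5877, -0.128 ,  0.0627]), array([-0.2,  0.4, -0.2, -0.4])) (array([ 0.613 , -0.1476,  0.0837]), array([-0.8,  1.4, -0.7, -1.3])) (array([ 0.6107, -0.1033,  0.0373]), array([ 0.4, -0.7,  0.3,  0.6]))
[[228.7 225.1]
 [228.3 220.2]
 [223.3 217.8]
 [233.9 225.9]] [[313.3 225.9]
 [313.8 220.3]
 [306.  225.3]
 [320.9 219. ]]
[[255.3 226.5]
 [255.2 238.6]
 [220.1 234. ]
 [290.3 233.8]]
```

View pics/w4.png

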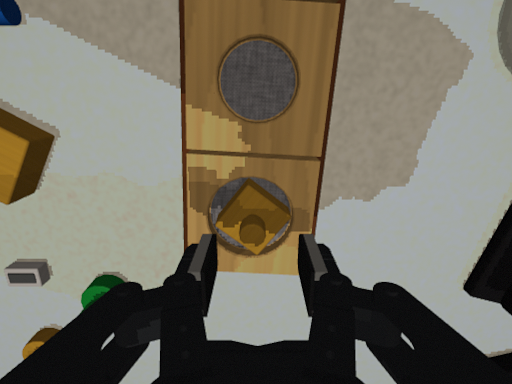

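```bash
python3 - <<'E'
from h import *
im,c,E=wrist()
for u in ((187,153),(322,159),(182,0),(343,3),(188,272),(310,275),(258,80),(251,213),(252,225)): print(u,[back(u,z,c,E) for z in (.002,.022,.048)])
print(bot.read_position(),bot.read_tool_rot(),bot.grip_depth,bot.read_joint_positions())
E
```

```text
(187, 153) [array([ 0.5607, -0.0837]), array([ 0.5653, -0.0796]), array([ 0.5714, -0.0743])]
(322, 159) [array([ 0.6544, -0.088 ]), array([ 0.6499, -0.0835]), array([ 0.6441, -0.0777])]
(182, 0) [array([0.5645, 0.0087]), array([0.5688, 0.0037]), array([ 0.5744, -0.0027])]
(343, 3) [array([0.6606, 0.0071]), array([0.6555, 0.0023]), array([ 0.6489, -0.0039])]
(188, 272) [array([ 0.5544, -0.1791]), array([ 0.5597, -0.1657]), array([ 0.5666, -0.1483])]
(310, 275) [array([ 0.6511, -0.1821]), array([ 0.647 , -0.1684]), array([ 0.6416, -0.1506])]
(258, 80) [array([ 0.6097, -0.0362]), array([ 0.6096, -0.0367]), array([ 0.6095, -0.0375])]
(251, 213) [array([ 0.6046, -0.1287]), array([ 0.605 , -0.1202]), array([ 0.6055, -0.1092])]
(252, 225) [array([ 0.6053, -0.1384]), array([ 0.6056, -0.129 ]), array([ 0.606 , -0.1167])]
[ 0.60826246 -0.1242141   0.0350556 ] [8.06406742e-04 7.07103346e-01 7.07109635e-01 4.14503925e-04] 0.0187 [-3.20284252e-01  6.02307829e-01 -2.10290071e-01  7.56385111e-01
  1.75642541e-05  1.25050320e+00]
```

```bash
sed -i 's/base+h+.004/base+h-.013/' h.py; python3 - <<'E'
from h import *
xy=(.6075,-.124)
hit=bot.move_linear([*xy,.017],speed=.1,until_force=8)
bot.set_gripper(0.,grasp_force=50)
print(hit,bot.read_position(),bot.read_gripper_width(),bot.read_finger_force(),bot.read_ft_force(),bot.read_clock())
bot.move_linear([*xy,.06],speed=.15)
print(bot.read_gripper_width(),bot.read_finger_force(),bot.read_ft_force(),bot.read_clock())
a,b=bot.camera("scene"),bot.camera("side")
f=lambda a,y,x:cv2.resize(a[y-30:y+30,x-30:x+30],(390,390),interpolation=0)
cv2.imwrite("pics/c5.png",np.hstack([f(a,218,228),f(b,222,312)])[:,:,::-1])
E
```

```text
False [ 0.60725476 -0.1241474   0.01745629] 0.14459296082818798 48.796346783638 [-3.59451395 -0.0737465   3.69887028] 14.625
0.13597436144700123 48.71149778366089 [ 0.34390343  0.07640285 -2.63957128] 15.0583
```

View pics/c5.png

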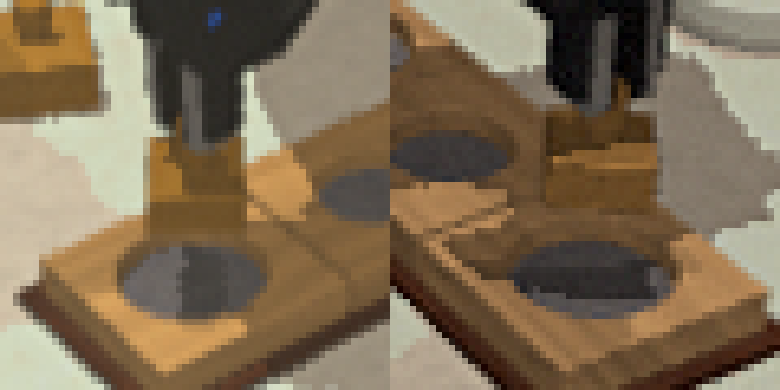

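```bash
python3 - <<'E'
from h import *
bot.move_linear([.6075,-.124,.1],speed=.2)
place((.4315,.2825),.004,.018)
for n in("scene","side"): cv2.imwrite(f"pics/{n}2.png",bot.camera(n)[:,:,::-1])
a=cv2.resize(cv2.imread("pics/scene2.png")[130:260,200:366],None,fx=2.4,fy=2.4);b=cv2.resize(cv2.imread("pics/side2.png")[130:260,140:306],None,fx=2.4,fy=2.4)
cv2.imwrite("pics/c6.png",np.hstack([a,b]))
E
```

```text
place True [-2.33899441e-04  3.16838852e-04  6.06168385e-05] 19.5917
```

View pics/c6.png

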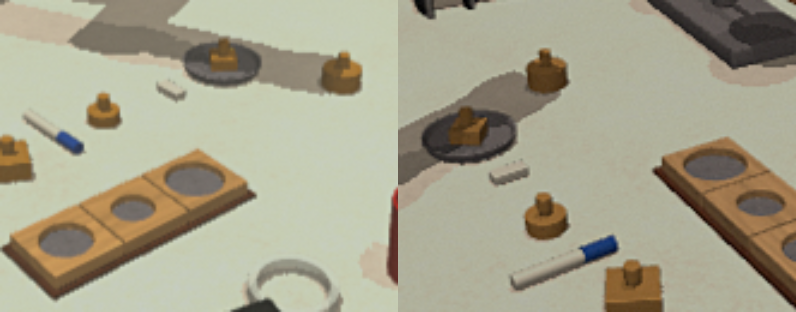

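```bash
cat >> h.py <<'E'
def refine(name,xy):
    bot.set_gripper(.5); bot.move_pose([*xy,UP],Q); bot.wait(.1)
    im,c,E=wrist("r_"+name); u=P(c,np.array([[*xy,.02]]),E)[0]
    x,r=fit(name,[(c,E,comp(brass(im),u))],x0=xy); print(name,x.round(4),r.round(1))
    return tuple(x) if abs(r).max()<3.5 and np.linalg.norm(x-xy)<.008 else xy
def show(out):
    a,b=[cv2.resize(bot.camera(n)[130:320,x:x+190,::-1],None,fx=2.1,fy=2.1) for n,x in(("scene",170),("side",160))]
    cv2.imwrite(f"pics/{out}.png",np.hstack([a,b]))
E
python3 - <<'E'
from h import *
xy=refine("round_large",(.570,.363))
pick(xy,0,.028)
place((.615,.0495),.012,.028)
show("c7")
E
```

```text
round_large [0.5704 0.3668] [-0.4 -1.   0.4  1.1]
pick False 0.14106758890771473 0.13400986500959652 48.84471774101257 [ 0.03572456 -0.52732137 -5.8562977 ] 23.2667
place True [-0.0001181  -0.00017136  0.00100955] 26.7083
```

View pics/c7.png

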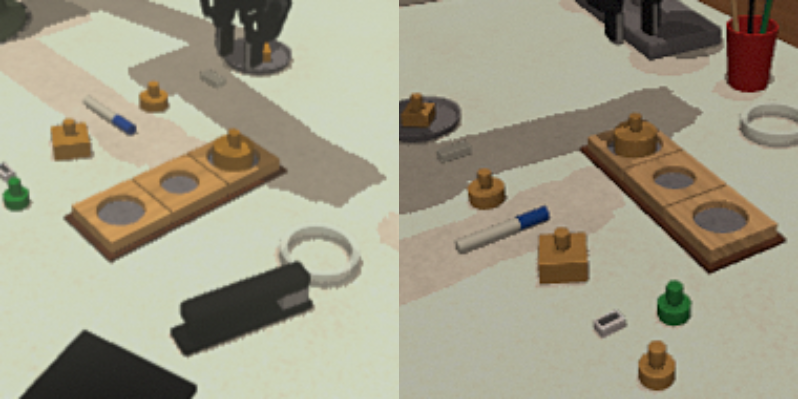

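```bash
python3 - <<'E'
from h import *
xy=refine("round_medium",(.4275,.071)); pick(xy,0,.018)
if bot.read_gripper_width()>.08:
    place((.605,-.1242),.012,.018)
    xy=refine("round_small",(.431,-.253)); pick(xy,0,.016)
    if bot.read_gripper_width()>.08: place((.610,-.0374),.012,.016)
bot.move_linear([.61,-.0374,.2],speed=.2); show("c8"); wrist("w8"); print(bot.read_clock())
E
```

```text
round_medium [0.4279 0.0724] [-0.8 -1.2  0.8  1.5]
pick False 0.13770658462035115 0.1403558844364206 48.77213716506958 [-0.26360088  0.54690471 -1.80186059] 30.5917
place True [-4.78336622e-05 -2.46882877e-04  6.09422372e-04] 33.975
round_small [ 0.4321 -0.2501] [-0.7 -1.2  0.7  1.4]
pick False 0.13686921064426638 0.13589422399983409 48.75721871852875 [ 0.67251665  0.66247109 -1.18579373] 37.8833
place True [ 2.43846833e-04 -6.37276072e-05  7.74883670e-04] 41.325
41.975
```

View pics/c8.png

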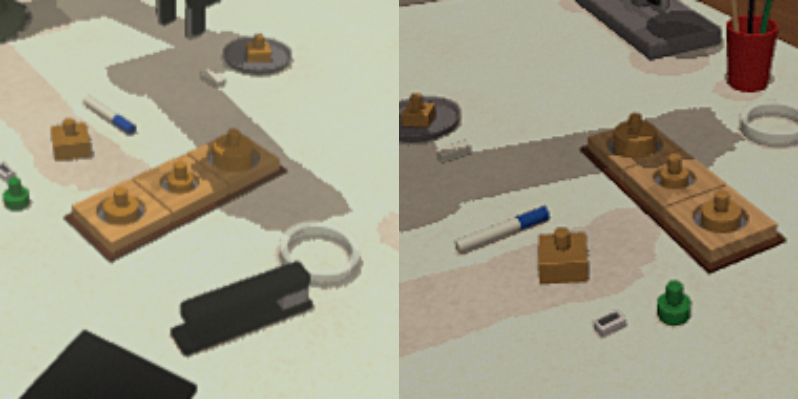

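View pics/w8.png

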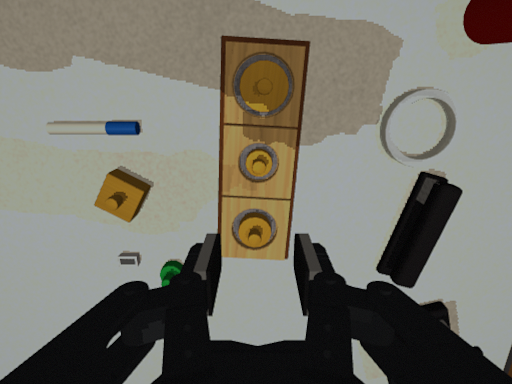

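The wrist view shows all three round weights upright inside their wells: large at (264,86), small at (259,162), medium at (255,230). The square weight stands in the dish, and square_big is where it was.

```bash
python3 -c "
from cell import bot
print(bot.close_job())"
```

```text
the job is handed in; nothing more can be done
None
```

The job is done and handed in at about 42 s of the 83 s allowed: the square weight stands in the grey dish, the three round weights stand in their matching wells, and I moved nothing else (square_little was outside the last pictures). My first grasp of the square weight closed on air because the fingertips sit higher than the stated tool point; lowering the grasp about 17 mm fixed it.

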